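# Lift a prickly cactus pup with tongs

### The job

The cactus pup under the clear cover is too prickly for fingers and must be held up so its underside can be checked. Lift the cover off its dish by the knob and stand it upright in the middle of the cork mat, then grip the tongs, close them on the cactus and lift it about 12 cm above its dish, never touching it with the gripper itself. Finish while still holding it there, motionless, with the tongs, and leave the other things on the ledge where they are.

Things in the scene. Friction and masses are not known exactly. Their poses are not given: they have to be found in the camera images.
- dish: Fixed terracotta saucer, 124 mm across and 22 mm high, with a central round boss 76 mm across that rises to 30 mm above the ledge. Origin: centre of its underside, z up. The cactus stands on the boss, the cover on the 22 mm step around it.
- mat: Fixed round cork mat, 140 mm across, 4 mm thick. Origin: centre of its underside. It and the dish may lie on either side of the tongs.
- cover: Loose clear plastic dome, open below, with orange rim line and orange knob; 92 mm across, walls 3 mm, 62 mm high without the knob, 93 mm with it; 90 g. Its top slopes: 36 mm across at the top, 72 mm 6 mm lower, 90 mm 20 mm lower. Origin: centre of its lower rim, z up. Raise it 50 mm to clear the cactus (40 mm high with flower).
- knob (a point): Middle of the height to grip on the cover's round orange knob (22 mm across, from 1 mm below the dome's top to 31 mm above it). The point is 80 mm above the cover's rim, 18 mm above the dome's top; tips of fingers may go 16 mm below it.
- cactus: Loose green barrel cactus with pale ribs and a small pink flower; solid size 34 mm across and 34 mm high, 45 g (varies). Origin: centre of its underside, z up.
- cactus_mid (a point): Middle of the cactus, 17 mm above its underside: the height to take it with the tongs' tips.
- tongs: Loose sprung tongs, 210 mm long, 26 mm high, about 120 g, lying on edge so that the jaws open sideways: steel jaws, green plastic grips, flat steel tip plates. This is the frame of the hinge block, always on the midline: x runs from the hinge to the tips, y to the left jaw, z up. Origin: on the midline, level with the underside, between the green grips, 85 mm from the hinge.
- tongs_grip (a point): On the tongs' midline between the green grips, 13 mm above the underside: where to grip across them (along their y). Grips 60 mm long, 26 mm high, 57 mm over their outer faces when open, 40 mm and parallel on the cactus. Squeezing to 52 mm carries the tongs nearly fully open. The spring is preloaded: up to 5 N does not close them, about 8 N closes them to the cactus; 25 to 35 N holds it well.
- tongs_tips (a point): On the tongs' midline, 100 mm ahead of tongs_grip and at the same height: where the cactus middle should be when the tongs close. The tip plates are 36 mm long (18 mm either way of this point along x), 26 mm high (13 mm either way), about 4 mm thick, 71 mm apart inside when open.
- jaw_left: The tongs' left jaw (y positive); origin on the hinge, 85 mm behind the tongs' origin. The jaws swing alike. Grip force beyond the spring's 8 N reaches the cactus at 0.45 of its size.
- jaw_right: The tongs' right jaw (y negative). Its origin is on the hinge, 85 mm behind the tongs' origin.
- rabbit_pot: Bystander: white ceramic rabbit pot, about 90 mm across, 120 mm high. Origin: centre of the underside.
- sprayer: Bystander: green hand sprayer with white head, 72 mm across, 195 mm high. Origin: centre of the underside.
- scoop: Bystander: copper-toned scoop, 200 mm long, 62 mm wide, 36 mm high, lying. Origin: on its underside in the middle, where the handle meets the blade; x to the blade.
- skewer_1: Bystander: flat bamboo skewer, 200 mm long, 5 mm thick, lying. Origin: centre of the underside.
- skewer_2: Bystander: a second such skewer.

How it is judged (in metres and radians):
On the way, in this order (a step that is already met when the one before it is completed fails the run):
1. the cover stands upright on the cork mat, let go (horizontal distance between cover and mat below 0.04 m and z of cover in the frame of mat between 0 and 0.01 m and angle between cover's own z axis and vertical below 0.1 rad and contact force between the fingers and cover below 0.05 N), for 0.2 s.
2. the gripper holds the tongs clear of the ledge (height (world z) of tongs_grip above 0.035 m and contact force between the fingers and tongs above 0.5 N), for 0.2 s.
3. the tongs hold the cactus lifted well above its dish (z of cactus in the frame of dish above 0.11 m and contact force between each of jaw_left, jaw_right and cactus above 0.3 N and contact force between the fingers and tongs above 1 N and contact force between each of the arm, the fingers and cactus below 0.1 N and contact force between each of cactus, tongs and dish below 0.02 N and contact force between each of cactus, tongs and cover below 0.02 N and height (world z) of tongs_grip above 0.08 m), for 0.2 s.
At the end, for the whole second after the job is handed in: The gripper holds the tongs and both jaws of the tongs press on the cactus, which is still, at least 8 cm above the boss of its dish, touched by nothing else; the cover stands upright on the cork mat, within 40 mm of its centre (all of step 3 and horizontal distance between cover and mat below 0.04 m and z of cover in the frame of mat between 0 and 0.01 m and angle between cover's own z axis and vertical below 0.1 rad and linear speed of each of cactus, cover below 0.03 m/s); the arm keeps its last pose, push and grip.
It fails at once if the gripper or arm touches the cactus (contact force between any of the fingers, the arm and cactus above 0.3 N).
It fails at once if a bystander is shifted by more than 30 mm (distance of any of rabbit_pot, sprayer, scoop, skewer_1, skewer_2 from where it was at the start of the episode above 0.03 m).
It also fails if it takes over 67 s, if anything falls off the work surface, if the arm or the gripper's body presses on something with over 40 N, if the wrist force passes 120 N, or if a joint passes its speed limit or range.

### The arm

A 6-joint arm with a two-finger parallel gripper is mounted at the origin on the work surface. World frame = base frame: x ahead of the robot, y to its left, z up, the work surface at z = 0. Lengths are in mm, angles in rad, forces in N, time in s.
With the tool pointing down it reaches from about 300 to 875 mm from the base axis. Payload 6.4 kg.
Tool frame: the origin (TCP) lies on the centre line of the jaws, within the pads' length; the fingertips stand 11 mm ahead of it and the grasp point (between the pads) lies 8 mm behind it; z points along the fingers, y is the line along which they close (so a half turn about z gives the same grasp; the last joint's range is limited). The gripper opens to 88 mm and grips with 3 to 60 N. Pads are 18 mm wide; open, the fingers measure 123 mm over their backs; the gripper's body (75 mm by 187 mm) begins 45 mm behind the grasp point.
Start: joints at [-1.38, 0.181, 1.607, -0, 1.354, -0.206], TCP at [222.237, -530.332, 249.714] pointing down, gripper open.
Joint ranges: [-2.99, 2.99], [-0.89, 2.07], [0.3, 2.58], [-1.14, 4.28], [0, 2.63], [-3.12, 3.12]. Speed limits (rad/s): [2.57, 2.57, 3.01, 3.14, 3.14, 3.14].

### API

Orientations are given as a unit quaternion [x, y, z, w].
In Python, from rig import ctrl gives the robot as it stands.
- The arm moves only by the tool inch_along, called after "Request:" in YAML: its name, and indented under it one key for each argument. Schema: {"type":"object","properties":{"deltas":{"type":"array","items":{"type":"number"},"minItems":5,"maxItems":100},"grip_n":{"type":"number"},"only":{"type":"string"},"quiet":{"type":"boolean"},"lines":{"type":"string"}},"required":["deltas"],"additionalProperties":false}. deltas is one flat list of numbers that holds 1 to 20 rows one after another, with no inner brackets; each row has 5 numbers: dx, dy, dz in shares of the most that a row can go, 1 being 50 mm, then a turn about the tool's z in normalised numbers (1 is 4 rad), then the finger opening in mm; each row shifts and turns the commanded pose from where the row before left it, along the tool's axes as they then stand; what a row does not reach is not made up. A row lasts 1/10 s, in which the tool goes at most 50 mm and 0.15 rad, less where a joint would pass 70% of its speed; a pose out of reach is approached as far as the arm can. The fingers move at their own pace and stop on an object; grip_n is the grip in N (left out, the last holds). Time passes only in rows, so rows that do not move let the fingers close. The tool returns the time, the measured TCP pose, the force, the opening and the grip force at its end. only (a regular expression) keeps the lines of the reply that match it, lines (a string "A,B") keeps lines A to B, and quiet returns only ok. No shift or turn number may pass 1 either way. Input that does not fit is refused with a message, and nothing moves.
- ctrl.read_state(): the state, without advancing time (a new reading comes with each control period).
- ctrl.grab_frame(name): name is "scene" or "top" or "wrist"; returns a dict with "image" (420x560x3 uint8, red, green, blue), "camera_matrix" (3x3 intrinsics, pixels), "xyz" and "attitude" of the camera in the world. Camera axes: x right, y up, looking along -z (the intrinsics and any distortion apply to the point x, -y, -z); pixel columns grow to the right and rows downward; lengths in mm; the calibration is good to about 2 mm. A picture is of the moment at which its call begins. There is no depth.
- ctrl.hand_in(): hands the job in; it is judged then, once.
The state is a dict: "clock": time; "joint_pos": joint angles; "qvel": joint speeds; "effort": joint torques, N m; "position": TCP position; "orientation": TCP orientation; "force": force on the tool from outside, world axes, zero at the start; "moment": the same for the moment, N m; "gripper_width": finger opening in mm; "grasp_force": force on a finger pad.
Only numpy, scipy, OpenCV 4.12 (cv2) and the standard library are available. Lean on these libraries where they do the work, as an engineer would, in place of code of your own. Each camera call takes 0.05 s, during which the arm holds its last target. There are 200 camera calls.

## Working session

There is one attempt and no reset: what is moved stays moved. The work goes in short steps, Python scripts to look and compute and a tool call to move; the robot and the scene stay as the last step left them, time stands still between calls to the robot, and variables do not carry over. Pictures are saved under pics/ and viewed, at most 10 in all, crops included, and the job is handed in when it is done.

```bash
ls; mkdir -p pics; cat > h.py <<'E'
from rig import ctrl
import numpy as np, cv2, json
from scipy.spatial.transform import Rotation as R
def snap(name,fn):
    f=ctrl.grab_frame(name); cv2.imwrite('pics/'+fn+'.png',f['image'][:,:,::-1])
    json.dump({k:np.array(f[k]).tolist() for k in('camera_matrix','xyz','attitude')},open('pics/'+fn+'.json','w')); return f
def px2w(fn,u,v,z):
    f=json.load(open('pics/'+fn+'.json')); K=np.array(f['camera_matrix'])
    d=np.linalg.inv(K)@[u,v,1]; a=np.array(f['attitude']); A=R.from_quat(a).as_matrix() if a.size==4 else a
    d=A@[d[0],-d[1],-d[2]]; o=np.array(f['xyz']); return o+d*(z-o[2])/d[2]
E
python3 - <<'E'
from h import *
print(ctrl.read_state())
for n in('scene','top'):
    f=snap(n,n+'0'); print({k:f[k] for k in f if k!='image'})
E
```

```text
pics
rig.py
{'clock': 0.0, 'joint_pos': array([-1.38029781e+00,  1.81496106e-01,  1.60794681e+00,  3.19415282e-06,
        1.35378752e+00, -2.06305748e-01]), 'qvel': array([-0.00101922, -0.00010788, -0.00031346,  0.0001643 ,  0.00156049,
        0.00102012]), 'effort': array([-1.14991679e-03, -4.33866048e+01, -3.41854584e+01,  7.01725669e-02,
        3.84560914e-02, -1.33290896e-04]), 'position': array([ 222.14216152, -529.83101008,  248.86495774]), 'orientation': array([ 9.80382513e-01,  1.97102658e-01,  8.03138510e-06, -8.18848815e-04]), 'force': array([ 0.0070963 ,  0.38020474, -0.48110607]), 'moment': array([-0.0004871 , -0.01807929,  0.01139489]), 'grasp_force': 0.0, 'gripper_width': 88.13449649122948}
{'camera_matrix': array([[403.77153486,   0.        , 282.81058036],
       [  0.        , 403.77153486, 217.51485311],
       [  0.        ,   0.        ,   1.        ]]), 'xyz': array([ 974.91109733, -573.18387848,  875.70922072]), 'attitude': array([0.33593988, 0.0942599 , 0.25889259, 0.90068535])}
{'camera_matrix': array([[401.31407339,   0.        , 280.51222034],
       [  0.        , 401.31407339, 213.06295127],
       [  0.        ,   0.        ,   1.        ]]), 'xyz': array([ 495.49642371,    1.41610573, 1054.10326865]), 'attitude': array([-0.03394421,  0.04005469,  0.71396545, -0.69820967])}
```

View pics/top0.png

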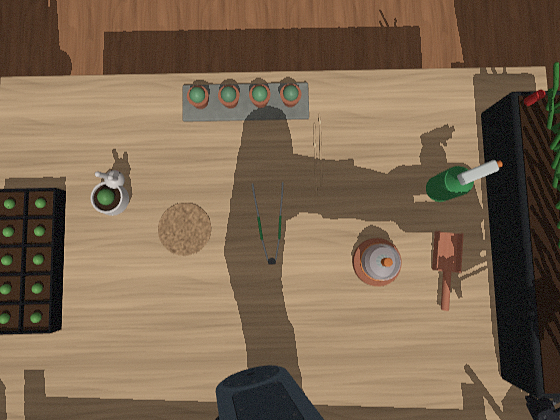

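View pics/scene0.png

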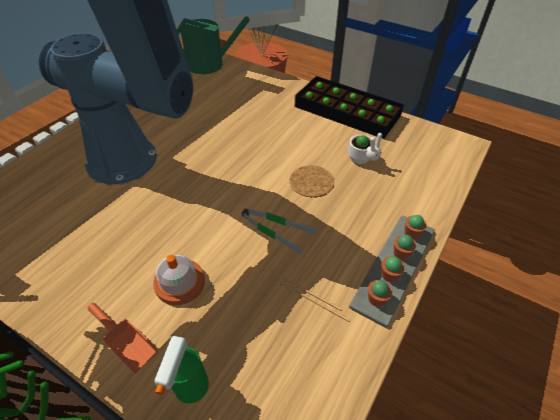

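The top view shows the mat at (185,229), the dish at (377,262) with the knob at (387,262), and the tongs' hinge at (271,261) with tips near (253,185) and (283,185). The scoop is at (447,270), the sprayer at (460,182) and the skewers at (318,150). Next I'll refine these by colour.

```bash
python3 - <<'E'
from h import *
def blob(fn,box,f):
    im=cv2.imread('pics/'+fn+'.png'); h=cv2.cvtColor(im,cv2.COLOR_BGR2HSV).astype(int)
    m=f(h[...,0],h[...,1],h[...,2]).astype(np.uint8); M=np.zeros_like(m); x0,y0,x1,y1=box; M[y0:y1,x0:x1]=m[y0:y1,x0:x1]
    n,l,s,c=cv2.connectedComponentsWithStats(M)
    return [(s[i].tolist(),c[i].round(1).tolist()) for i in range(1,n) if s[i][4]>12]
def show(t,fn,box,f,z):
    for s,c in blob(fn,box,f): print(t,s,c,'bbox c',s[0]+s[2]/2-.5,s[1]+s[3]/2-.5,'->',px2w(fn,*c,z).round(1))
kn=lambda h,s,v:(h>5)&(h<16)&(s>200)&(v>130)
gr=lambda h,s,v:(h>55)&(h<90)&(s>120)
show('knob','top0',(360,240,410,290),kn,105); show('knob','scene0',(155,245,195,280),kn,102)
show('grip','top0',(240,205,300,250),gr,20); show('grip','scene0',(250,200,295,245),gr,15)
red=lambda h,s,v:((h<9)|(h>172))&(s>115)
show('dish','top0',(345,230,410,295),red,20)
dk=lambda h,s,v:(v<45)
show('hinge','top0',(262,255,282,270),dk,20)
show('hinge','scene0',(235,203,255,222),dk,20)
for n,p,z in(('mat',(185,229),4),('mat s',(312,181),4)): print(n,px2w('scene0' if 's' in n else 'top0',*p,z).round(1))
im=cv2.imread('pics/top0.png')
a=cv2.resize(im[160:300,225:415],None,fx=4,fy=4,interpolation=cv2.INTER_CUBIC); cv2.imwrite('pics/crop1.png',a)
E
```

```text
knob [167, 255, 8, 7, 46] [170.4, 258.1] bbox c 170.5 258.0 -> [ 468.1 -249.5  102. ]
grip [258, 217, 5, 23, 46] [259.7, 227.9] bbox c 260.0 228.0 -> [566.8  45.8  20. ]
grip [279, 216, 2, 23, 36] [279.4, 225.9] bbox c 279.5 227.0 -> [570.8  -5.1  20. ]
grip [266, 213, 20, 12, 121] [275.5, 218.3] bbox c 275.5 218.5 -> [568.   46.4  15. ]
grip [258, 223, 17, 16, 111] [266.0, 230.4] bbox c 266.0 230.5 -> [569.6  -4.4  15. ]
dish [353, 238, 39, 46, 193] [364.4, 254.7] bbox c 372.0 260.5 -> [ 491.9 -221.6   20. ]
dish [363, 275, 8, 7, 15] [366.1, 277.5] bbox c 366.5 278.0 -> [ 434.  -223.4   20. ]
dish [373, 281, 7, 5, 19] [375.8, 282.8] bbox c 376.0 283.0 -> [ 420.  -247.6   20. ]
hinge [270, 260, 6, 4, 14] [272.4, 261.6] bbox c 272.5 261.5 -> [479.7  14.8  20. ]
hinge [242, 209, 7, 6, 26] [245.2, 211.6] bbox c 245.0 211.5 -> [484.1  18.1  20. ]
mat [569.3 241.8   4. ]
mat s [576.2 242.8   4. ]
```

View pics/crop1.png

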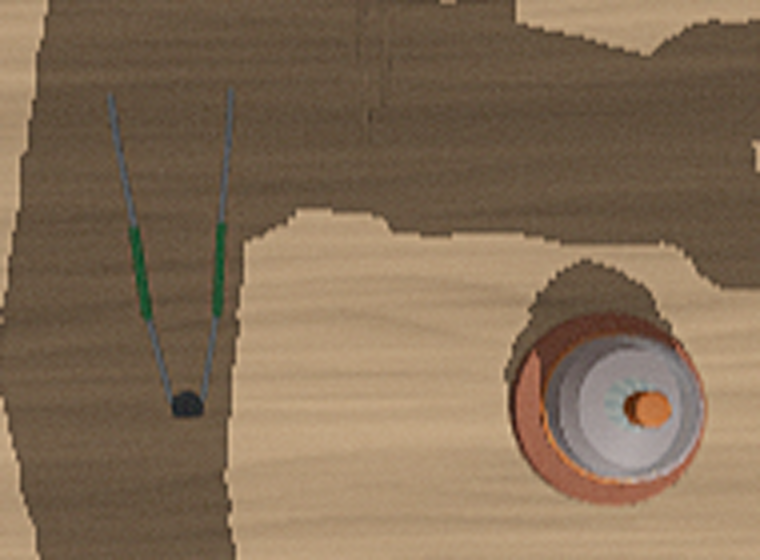

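```bash
python3 - <<'E'
from h import *
g=lambda x,y,z:px2w('top0',(x+.5)/4-.5+225,(y+.5)/4-.5+160,z).round(1)
print('knobtop',g(648,409,113),'side-ish',g(648,409,105)); print('dish',g(609.5,409,22))
L,Rr,H=g(112,96,26),g(231,90,26),g(187,405,24)
print('tips',L,Rr,'mid',(L+Rr)/2,'sep',np.linalg.norm(L-Rr),'hinge',H)
d=(L+Rr)/2-H; print('yaw',np.degrees(np.arctan2(d[1],d[0])), np.linalg.norm(d))
gl,gr=g(141,272,26),g(219,269,26); print('grips',gl,gr,(gl+gr)/2,np.linalg.norm(gl-gr))
im=cv2.imread('pics/top0.png')
# mat edges: hue stats by texture -> save crops
h=cv2.cvtColor(im,cv2.COLOR_BGR2HSV).astype(int)
print('mat hsv',h[225:233,180:190].reshape(-1,3).mean(0), 'table',h[225:233,140:150].reshape(-1,3).mean(0))
m=((h[...,2]<np.percentile(h[225:233,140:150,2],2)-8)).astype(np.uint8)
m[:195]=0;m[265:]=0;m[:,:150]=0;m[:,219:]=0
m=cv2.morphologyEx(m,cv2.MORPH_CLOSE,np.ones((5,5)))
c=max(cv2.findContours(m,0,2)[0],key=cv2.contourArea); e=cv2.fitEllipse(c); print('mat',e,px2w('top0',*e[0],4).round(1), px2w('top0',e[0][0]-e[1][0]/2,e[0][1],4)-px2w('top0',e[0][0]+e[1][0]/2,e[0][1],4))
s=ctrl.read_state(); print(R.from_quat(s['orientation']).as_matrix().round(3))
E
```

```text
knobtop [ 474.4 -252.7  113. ] side-ish [ 474.2 -254.9  105. ]
dish [ 472.9 -252.7   22. ]
tips [681.8  61.9  26. ] [684.1 -15.4  26. ] mid [682.95  23.25  26.  ] sep 77.33420976514857 hinge [481.7  17.3  24. ]
yaw 1.6934688703157932 201.3478706120331
grips [567.   45.1  26. ] [567.9  -5.   26. ] [567.45  20.05  26.  ] 50.108083180261445
mat hsv [ 15.0875 101.8375 147.7875] table [ 16.25    84.8625 178.0875]
mat ((184.68177795410156, 228.3205108642578), (52.89655303955078, 54.46272659301758), 87.13447570800781) [571.1 242.6   4. ] [  3.0671168  138.10170794   0.        ]
[[ 0.922  0.387 -0.   ]
 [ 0.387 -0.922  0.001]
 [ 0.    -0.001 -1.   ]]
```

The manual's scale: shifts go in shares of 50 mm and turns go in shares of 4 rad. Converting my numbers, 34 mm is 0.68, 30 mm is 0.6.

Request:
inch_along:
  deltas: [0.4, -0.2, 0, 0, 88, 0.68, -0.32, 0, 0, 88, 0.68, -0.32, 0, 0, 88, 0.68, -0.32, 0, 0, 88, 0.68, -0.32, 0, 0, 88, 0.68, -0.32, 0, 0, 88, 0.68, -0.32, 0, 0, 88, 0.68, -0.32, 0, 0, 88, 0.68, -0.32, 0, 0, 88, 0.68, -0.32, 0, 0, 88, 0.24, -0.12, 0, 0, 88, 0, 0, 0.4, 0, 88, 0, 0, 0.6, 0, 88, 0, 0, 0.4, 0, 88, 0, 0, 0, 0, 88, 0, 0, 0, 0, 88, 0, 0, 0, 0, 88]
  grip_n: 20

```text
clock: 1.8
position: [472.7, -253.0, 181.1]
orientation: [0.98, 0.197, 0.001, 0.001]
force: [0.6, -0.9, 0.6]
gripper_width: 88.2
grasp_force: 0.0
```

```bash
python3 - <<'E'
from h import *
snap('wrist','w1')
s=ctrl.read_state();print(s['position'],R.from_quat(s['orientation']).as_matrix().round(3))
E
```

```text
[ 472.746141   -252.99538184  181.2373416 ] [[ 0.922  0.386  0.002]
 [ 0.386 -0.922 -0.002]
 [ 0.001  0.002 -1.   ]]
```

View pics/w1.png

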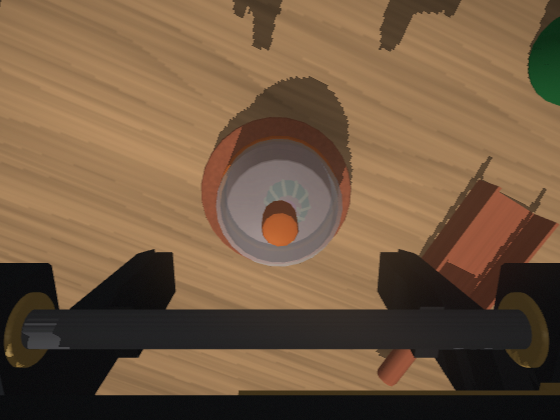

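The wrist view shows the knob top at about (280,229), between the fingers. The dish outline runs from column 202 to 351, from about row 117 at the top.

To row units: 30 mm is 0.6, 15 mm is 0.3.

```bash
python3 - <<'E'
from h import *
print(px2w('w1',280,229,114), px2w('w1',280,229,108)); print('dish',px2w('w1',276.5,190,22),px2w('w1',202,190,22)-px2w('w1',351,190,22))
E
```

```text
[ 474.43548368 -254.16672851  114.        ] [ 472.67192814 -254.98639252  108.        ]
dish [ 477.10652877 -251.10369533   22.        ] [-46.94141502 112.28605854   0.        ]
```

Request:
inch_along:
  deltas: [0, 0, 0.6, 0, 88, 0, 0, 0.6, 0, 88, 0, 0, 0.3, 0, 88, 0, 0, 0.12, 0, 88, 0, 0, 0, 0, 88, 0, 0, 0, 0, 88]
  grip_n: 20

```text
clock: 2.45
position: [472.9, -252.8, 100.1]
orientation: [0.98, 0.197, 0.001, 0.001]
force: [1.4, -0.1, 0.4]
gripper_width: 88.3
grasp_force: 0.0
```

Knob is centred to within about 2 mm. Close and lift.

To row units: -25 mm is -0.5, -20 mm is -0.4.

Request:
inch_along:
  deltas: [0, 0, 0, 0, 40, 0, 0, 0, 0, 15, 0, 0, 0, 0, 15, 0, 0, 0, 0, 15, 0, 0, 0, 0, 15, 0, 0, 0, 0, 15, 0, 0, 0, 0, 15, 0, 0, -0.08, 0, 15, 0, 0, -0.16, 0, 15, 0, 0, -0.24, 0, 15, 0, 0, -0.4, 0, 15, 0, 0, -0.5, 0, 15, 0, 0, -0.5, 0, 15, 0, 0, -0.4, 0, 15, 0, 0, -0.12, 0, 15, 0, 0, 0, 0, 15, 0, 0, 0, 0, 15]
  grip_n: 20

```text
clock: 4.15
position: [471.7, -251.8, 218.0]
orientation: [0.98, 0.197, -0.0, -0.0]
force: [0.0, -0.7, -1.5]
gripper_width: 21.2
grasp_force: 19.7
```

```bash
python3 - <<'E'
from h import *
s=ctrl.read_state();p=s['position'];M=R.from_quat(s['orientation']).as_matrix()
print(p,M.T@(np.array([571,242.5,p[2]])-p))
snap('wrist','w2')
E
```

```text
[ 471.7157886  -251.79083754  217.98879911] [ 2.82595513e+02 -4.17517053e+02  2.70251158e-01]
```

View pics/w2.png

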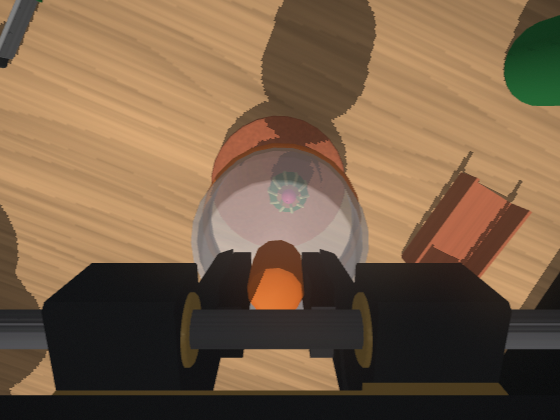

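The cover is held and clear; the cactus stays on the boss (flower at about (288,197)). Now carry it to the mat.

To row units: -34.5 mm is -0.69, 23.5 mm is 0.47.

Request:
inch_along:
  deltas: [0.2, -0.3, 0, 0, 15, 0.34, -0.5, 0, 0, 15, 0.47, -0.69, 0, 0, 15, 0.47, -0.69, 0, 0, 15, 0.47, -0.69, 0, 0, 15, 0.47, -0.69, 0, 0, 15, 0.47, -0.69, 0, 0, 15, 0.47, -0.69, 0, 0, 15, 0.47, -0.69, 0, 0, 15, 0.47, -0.69, 0, 0, 15, 0.47, -0.69, 0, 0, 15, 0.47, -0.69, 0, 0, 15, 0.28, -0.42, 0, 0, 15, 0.14, -0.22, 0, 0, 15, 0, 0, 0, 0, 15, 0, 0, 0, 0, 15, 0, 0, 0, 0, 15]
  grip_n: 20

```text
clock: 5.9
position: [571.9, 240.4, 218.4]
orientation: [0.981, 0.196, -0.0, 0.0]
force: [-0.3, -0.1, -0.4]
gripper_width: 21.3
grasp_force: 19.7
```

```bash
python3 - <<'E'
from h import *
s=ctrl.read_state();print(s['position'],s['grasp_force'])
snap('wrist','w3');snap('top','top3')
a=cv2.imread('pics/w3.png');b=cv2.imread('pics/top3.png')[120:330,100:380]
cv2.imwrite('pics/c3.png',np.hstack([cv2.resize(a,(400,300)),cv2.resize(b,(400,300))]))
# cactus flower from w2
print('cactus top',px2w('w2',288,197,68))
E
```

```text
[571.90544487 240.37676908 218.43538243] 19.663976524025202
cactus top [ 475.85854998 -259.3903947    68.        ]
```

View pics/c3.png

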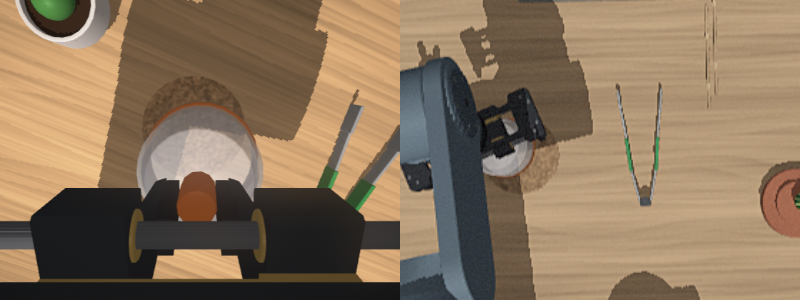

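The cover hangs upright above the mat. Lower it.

Request:
inch_along:
  deltas: [0, 0, 0.3, 0, 15, 0, 0, 0.5, 0, 15, 0, 0, 0.5, 0, 15, 0, 0, 0.5, 0, 15, 0, 0, 0.4, 0, 15, 0, 0, 0.24, 0, 15, 0, 0, 0.12, 0, 15, 0, 0, 0.08, 0, 15, 0, 0, 0.04, 0, 15, 0, 0, 0.02, 0, 15, 0, 0, 0.02, 0, 15, 0, 0, 0, 0, 15, 0, 0, 0, 0, 15, 0, 0, 0, 0, 15]
  grip_n: 20

```text
clock: 7.4
position: [574.2, 240.9, 86.2]
orientation: [0.98, 0.197, 0.002, 0.001]
force: [-2.3, -5.9, 11.5]
gripper_width: 21.2
grasp_force: 19.9
```

```bash
python3 - <<'E'
from h import *
snap('wrist','w4');snap('scene','s4');s=ctrl.read_state();print(s['position'],s['force'],s['moment'])
a=cv2.imread('pics/w4.png');b=cv2.imread('pics/s4.png')[110:230,230:390]
cv2.imwrite('pics/c4.png',np.hstack([cv2.resize(a,(400,300)),cv2.resize(b,(400,300),interpolation=2)]))
E
```

```text
[574.202524   240.95007961  86.23155958] [-3.95649202 -5.98510105 11.77820488] [-0.97117755  0.5041699  -0.00398106]
```

View pics/c4.png

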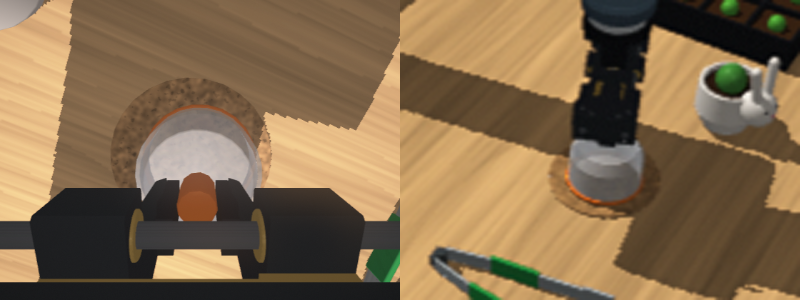

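The cover's rim sits on the mat within about 10 mm of its centre, and the contact force is 11.5 N. Release it.

To row units: -35 mm is -0.7, -25 mm is -0.5.

Request:
inch_along:
  deltas: [0, 0, 0, 0, 22, 0, 0, 0, 0, 25, 0, 0, 0, 0, 30, 0, 0, 0, 0, 45, 0, 0, 0, 0, 60, 0, 0, 0, 0, 60, 0, 0, 0, 0, 60, 0, 0, 0, 0, 60, 0, 0, -0.2, 0, 60, 0, 0, -0.5, 0, 60, 0, 0, -0.7, 0, 60, 0, 0, -0.7, 0, 80, 0, 0, -0.7, 0, 80, 0, 0, -0.4, 0, 88, 0, 0, 0, 0, 88, 0, 0, 0, 0, 88]
  grip_n: 20

```text
clock: 9.1
position: [571.9, 241.8, 242.8]
orientation: [0.98, 0.197, 0.0, -0.0]
force: [0.6, -0.2, -1.5]
gripper_width: 88.1
grasp_force: 0.0
```

```bash
python3 - <<'E'
from h import *
s=ctrl.read_state();p=s['position'];M=R.from_quat(s['orientation']).as_matrix()
print(p,s['force'],M.round(3).tolist(),s['joint_pos'])
snap('wrist','w5')
t=np.array([568,19.5,p[2]]);print((M.T@(t-p)).round(1))
E
```

```text
[571.87239531 241.81037792 242.77975371] [ 0.58240574 -0.24299071 -1.51416171] [[0.922, 0.386, 0.0], [0.386, -0.922, 0.0], [0.0, 0.0, -1.0]] [2.09144694e-01 2.86724664e-01 1.49321195e+00 2.38654559e-05
 1.36115571e+00 1.38314507e+00]
[-89.5 203.5  -0. ]
```

View pics/w5.png

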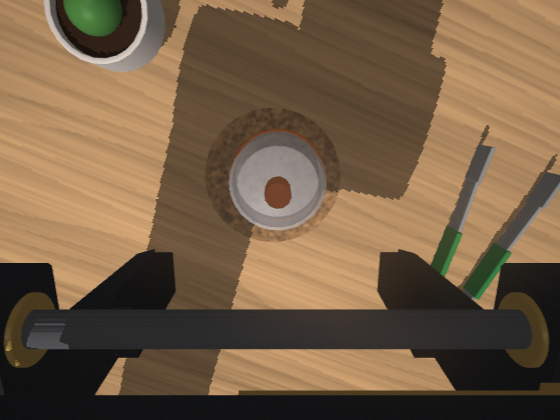

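The cover stands on the mat: rim centre near (278,180), mat centre near (273,175). Next, go above the tongs.

To row units: 37 mm is 0.74, 27 mm is 0.54, 0.13 rad is 0.0325.

Request:
inch_along:
  deltas: [-0.16, 0.36, 0, 0, 88, -0.32, 0.74, 0, 0, 88, -0.32, 0.74, 0, 0, 88, -0.32, 0.74, 0, 0, 88, -0.32, 0.74, 0, 0, 88, -0.24, 0.54, 0, 0, 88, -0.11, 0.21, 0, 0, 88, 0, 0, 0, 0.0325, 88, 0, 0, 0, 0.0325, 88, 0, 0, 0, 0.0268, 88, 0, 0, 0, 0, 88, 0, 0, 0, 0, 88]
  grip_n: 7

```text
clock: 10.35
position: [567.6, 20.3, 241.7]
orientation: [1.0, 0.017, -0.001, -0.0]
force: [0.0, -0.5, 0.2]
gripper_width: 88.0
grasp_force: 0.0
```

```bash
python3 - <<'E'
from h import *
s=ctrl.read_state();print(s['position'],R.from_quat(s['orientation']).as_matrix().round(3).tolist())
snap('wrist','w6')
E
```

```text
[567.6255067   20.2525097  241.71443079] [[0.999, 0.033, -0.002], [0.033, -0.999, 0.001], [-0.002, -0.001, -1.0]]
```

View pics/w6.png

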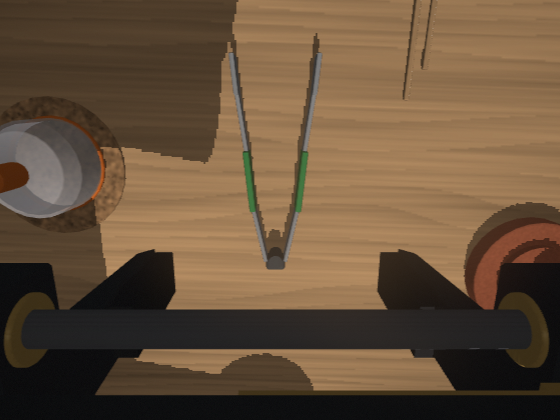

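Straight wrist view of the tongs: tips at (231,54) and (319,54), grips spanning rows 152–211 at columns 249 and 301.5, and the hinge at about (275,255).

```bash
python3 - <<'E'
from h import *
w=lambda u,v,z=26:px2w('w6',u,v,z)[:2]
tm=(w(231,54)+w(319,54))/2; gm=(w(249,181.5)+w(301.5,181.5))/2; g1=(w(246,152)+w(304,152))/2;g2=(w(252,211)+w(299,211))/2; hg=w(275,255)
print('tips',tm,np.linalg.norm(w(231,54)-w(319,54)),'grip',gm,np.linalg.norm(w(249,181.5)-w(301.5,181.5)),'len',np.linalg.norm(g1-g2),'hinge',hg)
for a,b in((hg,tm),(gm,tm)): d=b-a;print(np.degrees(np.arctan2(d[1],d[0])),np.linalg.norm(d))
s=ctrl.read_state();p=s['position'];M=R.from_quat(s['orientation']).as_matrix();print(M.T@(np.r_[gm,p[2]]-p))
E
```

```text
tips [682.61744071  25.86370952] 77.97519486248952 grip [568.05989057  21.90380179] 50.81658566623053 len 57.97064424798424 hinge [491.84908371  19.67238716]
1.8588626346387473 190.8687991873256
1.9797533906676281 114.62597071704744
[ 3.89871992e-01 -1.75976646e+00  3.08593159e-04]
```

To row units: 45 mm is 0.9, 40 mm is 0.8.

Request:
inch_along:
  deltas: [0, -0.028, 0.4, 0, 88, 0, 0, 0.8, 0, 88, 0, 0, 0.9, 0, 88, 0, 0, 0.9, 0, 88, 0, 0, 0.7, 0, 88, 0, 0, 0.4, 0, 88, 0, 0, 0.2, 0, 88, 0, 0, 0.16, 0, 88, 0, 0, 0, 0, 88, 0, 0, 0, 0, 88, 0, 0, 0, 0, 88]
  grip_n: 7

```text
clock: 11.5
position: [569.1, 20.8, 21.1]
orientation: [1.0, 0.015, 0.001, 0.0]
force: [-0.2, 0.6, 0.6]
gripper_width: 87.7
grasp_force: 0.0
```

To row units: 4 mm is 0.08, 3 mm is 0.06.

Request:
inch_along:
  deltas: [0, 0, 0.08, 0, 88, 0, 0, 0.06, 0, 88, 0, 0, 0, 0, 88, 0, 0, 0, 0, 70, 0, 0, 0, 0, 60, 0, 0, 0, 0, 56, 0, 0, 0, 0, 52, 0, 0, 0, 0, 52, 0, 0, 0, 0, 52, 0, 0, 0, 0, 52, 0, 0, 0, 0, 52, 0, 0, 0, 0, 52]
  grip_n: 7

```text
clock: 12.7
position: [568.2, 21.0, 12.8]
orientation: [1.0, 0.015, 0.0, 0.0]
force: [1.1, 0.2, 0.4]
gripper_width: 51.8
grasp_force: 5.8
```

Gripped at 51.8 mm with 5.8 N on the pads. Lift slowly and look.

To row units: -25 mm is -0.5, -20 mm is -0.4.

Request:
inch_along:
  deltas: [0, 0, -0.1, 0, 52, 0, 0, -0.2, 0, 52, 0, 0, -0.3, 0, 52, 0, 0, -0.4, 0, 52, 0, 0, -0.5, 0, 52, 0, 0, -0.5, 0, 52, 0, 0, -0.5, 0, 52, 0, 0, -0.3, 0, 52, 0, 0, -0.1, 0, 52, 0, 0, 0, 0, 52, 0, 0, 0, 0, 52, 0, 0, 0, 0, 52, 0, 0, 0, 0, 52]
  grip_n: 7

```text
clock: 14.0
position: [567.4, 21.1, 156.5]
orientation: [1.0, 0.015, -0.001, -0.0]
force: [-0.7, 0.3, -1.0]
gripper_width: 52.2
grasp_force: 5.5
```

```bash
python3 - <<'E'
from h import *
s=ctrl.read_state();print(s['position'],s['joint_pos'],R.from_quat(s['orientation']).as_matrix().round(3).tolist())
snap('wrist','w7');f=snap('top','top7')
snap('scene','s7')
a=cv2.imread('pics/w7.png');b=cv2.imread('pics/top7.png')[190:310,320:440];c=cv2.imread('pics/s7.png')[140:300,140:340]
cv2.imwrite('pics/c7.png',np.vstack([np.hstack([cv2.resize(a,(400,300)),cv2.resize(c,(400,300),interpolation=2)]),np.hstack([cv2.resize(b,(300,300),interpolation=2),np.zeros((300,500,3),np.uint8)])]))
E
```

```text
[567.3887046   21.05404794 156.49384456] [-1.71892574e-01  2.66752009e-01  1.70410839e+00 -2.13089840e-05
  1.17291671e+00  1.36908438e+00] [[1.0, 0.03, -0.002], [0.03, -1.0, 0.0], [-0.002, -0.0, -1.0]]
```

View pics/c7.png

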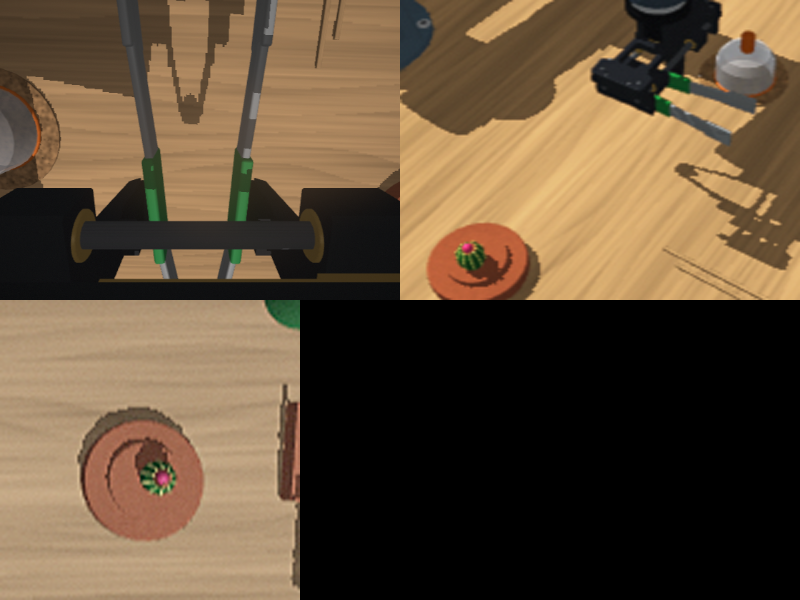

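Tongs are held level and open, and the cactus stands on the boss: top view near (383,261), flower in the scene view near (173.5,271.7). Next I'll segment the cactus in both views.

```bash
python3 - <<'E'
from h import *
from scipy.ndimage import center_of_mass
for fn,box in(('top7',(365,245,400,280)),('s7',(160,255,190,300))):
    im=cv2.imread('pics/'+fn+'.png');h=cv2.cvtColor(im,cv2.COLOR_BGR2HSV).astype(int)
    x0,y0,x1,y1=box
    for n,m,zs in(('green',(h[...,0]>25)&(h[...,0]<90)&(h[...,1]>60),(47,60)),('pink',(h[...,0]>155)&(h[...,0]<174)&(h[...,1]>90)&(h[...,2]>120),(67,69))):
        r,c=center_of_mass(m[y0:y1,x0:x1]); ys,xs=np.nonzero(m[y0:y1,x0:x1])
        print(fn,n,m[y0:y1,x0:x1].sum(),c+x0,r+y0,xs.min()+x0,xs.max()+x0,ys.min()+y0,ys.max()+y0,[px2w(fn,c+x0,r+y0,z)[:2].round(1) for z in zs])
    m=((h[...,0]<9)|(h[...,0]>174))&(h[...,1]>115)
# cross-check on the dish in top7, bbox of terracotta from the view
print('dish',px2w('top7',320+(83+203)/2/2.5-.3,190+(417+540-600)/2/2.5-.3,20))
w=lambda u,v,z=0:px2w('w7',u*1.4,v*1.4,z)[:2]
s=ctrl.read_state();z=s['position'][2]-13+26
a,b=w(153,150,z),w(245,150,z);print('grip front ends mid',(a+b)/2,a-b)
E
```

```text
top7 green 101 381.81188118811883 260.5247524752475 376 389 254 267 [array([ 476.5, -258.7]), array([ 476.8, -255.3])]
top7 pink 16 384.5625 260.75 383 386 259 263 [array([ 476.2, -260.2]), array([ 476.3, -259.7])]
s7 green 124 175.2258064516129 277.48387096774195 168 182 269 283 [array([ 480.6, -262.8]), array([ 488.3, -267.7])]
s7 pink 14 173.28571428571428 271.5 172 175 270 273 [array([ 477.4, -260.2]), array([ 478.6, -261. ])]
dish [ 474.85612634 -252.98861232   20.        ]
grip front ends mid [601.39306748  21.80061128] [-1.31469109 44.06072496]
```

Request:
inch_along:
  deltas: [-0.16, 0.22, 0, 0, 52, -0.24, 0.34, 0, 0, 52, -0.32, 0.448, 0, 0, 52, -0.32, 0.448, 0, 0, 52, -0.32, 0.448, 0, 0, 52, -0.32, 0.448, 0, 0, 52, -0.32, 0.448, 0, 0, 52, -0.32, 0.448, 0, 0, 52, -0.32, 0.448, 0, 0, 52, -0.32, 0.448, 0, 0, 52, -0.32, 0.448, 0, 0, 52, -0.32, 0.448, 0, 0, 52, -0.24, 0.34, 0, 0, 52, -0.138, 0.182, 0, 0, 52, 0, 0, 0, 0, 52, 0, 0, 0, 0, 52, 0, 0, 0, 0, 52]
  grip_n: 7

```text
clock: 15.85
position: [377.8, -262.2, 157.6]
orientation: [1.0, 0.015, -0.0, -0.0]
force: [-0.7, 0.3, -1.2]
gripper_width: 52.2
grasp_force: 5.5
```

```bash
python3 - <<'E'
from h import *
s=ctrl.read_state();print(s['position'])
snap('wrist','w8');snap('top','top8');snap('scene','s8')
a=cv2.imread('pics/w8.png');c=cv2.imread('pics/s8.png')[200:320,80:240]
cv2.imwrite('pics/c8.png',np.hstack([cv2.resize(a,(400,300)),cv2.resize(c,(400,300),interpolation=2)]))
E
```

```text
[ 377.80136101 -262.1925757   157.63781784]
```

View pics/c8.png

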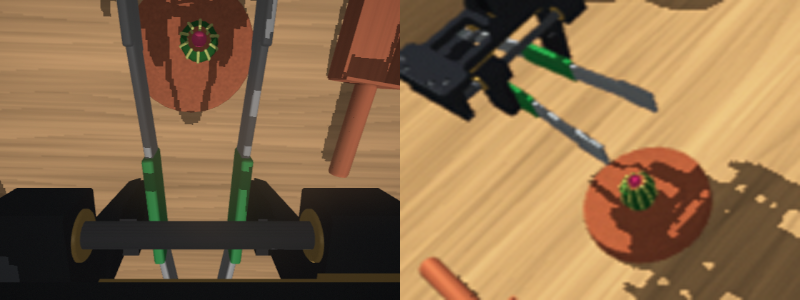

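The wrist view shows the cactus flower at about (280,53), centred between the jaws; the tongs are level.

```bash
python3 - <<'E'
from h import *
im=cv2.imread('pics/w8.png');h=cv2.cvtColor(im,cv2.COLOR_BGR2HSV).astype(int)
m=(h[...,0]>150)&(h[...,0]<176)&(h[...,1]>90); m[90:]=0; m[:,:255]=0;m[:,305:]=0
ys,xs=np.nonzero(m);print(len(xs),xs.mean(),ys.mean(),px2w('w8',xs.mean(),ys.mean(),68))
g=(h[...,0]>28)&(h[...,0]<85)&(h[...,1]>80); g[110:]=0; g[:,:240]=0;g[:,320:]=0
ys,xs=np.nonzero(g);u,v=(xs.min()+xs.max())/2,(ys.min()+ys.max())/2;print(xs.min(),xs.max(),ys.min(),ys.max(),px2w('w8',u,v,50))
E
```

```text
355 278.3549295774648 54.33521126760564 [ 475.57995057 -259.82200706   68.        ]
252 305 26 88 [ 476.55358166 -259.97322137   50.        ]
```

To row units: 20 mm is 0.4, 15 mm is 0.3.

Request:
inch_along:
  deltas: [0, 0, 0.2, 0, 52, 0, 0, 0.4, 0, 52, 0, 0, 0.4, 0, 52, 0, 0, 0.4, 0, 52, 0, 0, 0.3, 0, 52, 0, 0, 0.2, 0, 52, 0, 0, 0.1, 0, 52, 0, 0, 0.06, 0, 52, 0, 0, 0, 0, 52, 0, 0, 0, 0, 52, 0, 0, 0, 0, 52]
  grip_n: 7

```text
clock: 17.1
position: [377.9, -263.4, 55.3]
orientation: [1.0, 0.015, 0.0, 0.001]
force: [-0.1, 0.1, -0.8]
gripper_width: 52.3
grasp_force: 5.5
```

Down another 6.5 mm, then close progressively to 30 N.

To row units: 4 mm is 0.08, 2.5 mm is 0.05.

Request:
inch_along:
  deltas: [0, 0, 0.08, 0, 52, 0, 0, 0.05, 0, 52, 0, 0, 0, 0, 52, 0, 0, 0, 0, 49, 0, 0, 0, 0, 46, 0, 0, 0, 0, 43, 0, 0, 0, 0, 41, 0, 0, 0, 0, 39, 0, 0, 0, 0, 36, 0, 0, 0, 0, 30, 0, 0, 0, 0, 30, 0, 0, 0, 0, 30, 0, 0, 0, 0, 30, 0, 0, 0, 0, 30]
  grip_n: 30

```text
clock: 18.5
position: [377.6, -263.0, 48.2]
orientation: [1.0, 0.015, 0.0, 0.0]
force: [0.8, -1.0, -1.1]
gripper_width: 39.7
grasp_force: 30.0
```

```bash
python3 - <<'E'
from h import *
s=ctrl.read_state();print(s['position'],s['force'])
snap('wrist','w9');snap('scene','s9')
a=cv2.imread('pics/w9.png');c=cv2.imread('pics/s9.png')[200:320,80:240]
cv2.imwrite('pics/c9.png',np.hstack([cv2.resize(a,(400,300)),cv2.resize(c,(400,300),interpolation=2)]))
E
```

```text
[ 377.58130792 -262.99465422   48.24042933] [ 0.78338811 -1.00865821 -1.14900656]
```

Width is 39.7 mm at 30 N, which matches the tongs closed on the cactus. I count 11 pictures viewed, one over the limit of 10, so I'll verify by numbers from here. Lift.

To row units: -18 mm is -0.36, -15 mm is -0.3.

Request:
inch_along:
  deltas: [0, 0, -0.06, 0, 30, 0, 0, -0.12, 0, 30, 0, 0, -0.2, 0, 30, 0, 0, -0.3, 0, 30, 0, 0, -0.36, 0, 30, 0, 0, -0.36, 0, 30, 0, 0, -0.36, 0, 30, 0, 0, -0.3, 0, 30, 0, 0, -0.2, 0, 30, 0, 0, -0.1, 0, 30, 0, 0, -0.04, 0, 30, 0, 0, 0, 0, 30, 0, 0, 0, 0, 30, 0, 0, 0, 0, 30, 0, 0, 0, 0, 30, 0, 0, 0, 0, 30, 0, 0, 0, 0, 30]
  grip_n: 30

```text
clock: 20.3
position: [377.5, -262.9, 168.1]
orientation: [1.0, 0.015, -0.0, -0.0]
force: [-0.2, 1.0, -1.2]
gripper_width: 39.9
grasp_force: 30.0
```

```bash
python3 - <<'E'
from h import *
for k in range(2):
    f=snap('wrist','w10%d'%k)
    h=cv2.cvtColor(cv2.imread('pics/w10%d.png'%k),cv2.COLOR_BGR2HSV).astype(int)
    m=(h[...,0]>150)&(h[...,0]<176)&(h[...,1]>90); m[120:]=0; m[:,:240]=0;m[:,320:]=0
    ys,xs=np.nonzero(m);print('wrist pink',len(xs),xs.mean() if len(xs) else 0,ys.mean() if len(ys) else 0)
h9=cv2.cvtColor(cv2.imread('pics/w9.png'),cv2.COLOR_BGR2HSV).astype(int)
m=(h9[...,0]>150)&(h9[...,0]<176)&(h9[...,1]>90); m[120:]=0; m[:,:240]=0;m[:,320:]=0
ys,xs=np.nonzero(m);print('before lift',len(xs),xs.mean() if len(xs) else 0,ys.mean() if len(ys) else 0)
for n in('scene','top'):
    snap(n,n+'10'); h=cv2.cvtColor(cv2.imread('pics/%s10.png'%n),cv2.COLOR_BGR2HSV).astype(int)
    m=((h[...,0]>155)&(h[...,0]<174)&(h[...,1]>90)&(h[...,2]>80)).astype(np.uint8)
    nn,l,s,c=cv2.connectedComponentsWithStats(m)
    for i in range(1,nn):
        if s[i][4]>7: print(n,s[i],c[i].round(1),px2w(n+'10',*c[i],190)[:2].round(1),px2w(n+'10',*c[i],68)[:2].round(1))
s=ctrl.read_state();print(s['position'],s['force'],abs(s['qvel']).max(),s['grasp_force'],s['gripper_width'])
E
```

```text
wrist pink 632 275.35917721518985 8.155063291139241
wrist pink 634 275.40851735015775 8.167192429022082
before lift 634 275.282334384858 8.22397476340694
scene [161 239   5   4  16] [162.8 240.6] [ 480.8 -260.7] [ 392.9 -205.1]
top [397 260   5   4  18] [399.  261.7] [ 476.  -258.5] [ 473.2 -295.2]
[ 377.52840948 -262.95771958  168.21202917] [ 0.18499781 -0.29579144 -2.29206882] 0.002696162299479351 29.999697734601796 39.91879807611336
```

The flower sits at the same wrist-image spot before and after the lift. The scene and top views both put it near (478,-260) at z ≈ 190 mm, so the cactus is up about 120 mm and still. Hand in.

```bash
python3 -c "
from rig import ctrl
print(ctrl.hand_in())"
```

```text
the job is handed in; nothing more can be done
None
```

I handed the job in at about 20 s: the cover stands upright on the mat, and the tongs hold the cactus still about 12 cm above its dish at 30 N grip. The hand-in gave no verdict, and I viewed 11 pictures, one over the limit of 10.

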